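Level a plaster casting box with a clip-on spirit level and hold the levelling screw

TASK

The plaster casting box is about to be poured and must be level: squeeze open the clip-on spirit level that sits on the tool tray's wall, set it over the middle of the casting box's long wall nearest the robot, pressed down so that its bar sits flush along the wall's top edge, and let go of it. Then grip the black knob of the levelling screw, push it down firmly onto the bench (about one kilogram's worth of push), and turn it until the bubble stands centred between the two rings. Finish still gripping the knob and pushing it down with the bubble centred, because the lock nut is tightened next; do not shove the box along or disturb the other things on the bench.

Things in the scene. Friction and masses are not known exactly. Their poses are not given: they have to be found in the camera images.
- board: Casting box, 3.4 kg, loose: white walls on a plywood base, a round clay-coloured bowl model inside (112 mm wide, top 79 mm up). Origin on the bench under the box's middle, y along it towards the screw, x away from the robot at yaw 0. Base 240 mm in x, y -170..250, z 25..43. Walls 12 mm thick, tops at z = 88; long walls centred on x = -99 and +99, y -155..145; end walls at y = -149, +139.
- wall_mid (a point): Middle of the top edge of the long wall nearest the robot: 12 mm thick, 300 mm long, 88 mm above the bench, its y axis along the wall towards the screw. The bowl model is 49 mm clear of the wall's inner face. At the start the box leans, the screw's end 1 to 4 mm too low (up to 0.012 rad).
- knob_grip (a point): Centre of the levelling screw's round black knob, 40 mm wide, 30 mm high, axis vertical, this point 103 mm above the bench and 70 mm from the end wall. Right-hand screw, 6 mm a turn: clockwise from above raises that end of the box, about 4 mm of bubble per radian; the knob keeps its height. Takes 0.1 N m to turn and stays where left.
- foot: The screw's spindle with its rubber foot, 36 mm wide, on the bench at y = +215 mm of the box; origin at the middle of the foot's underside. It carries about 17 N of the box's weight by itself (two fixed feet at y = -140 mm carry the rest); a push on the knob comes on top of that.
- knob: The knob as a body; origin on the screw's axis, 103 mm below the knob's centre. Its own rotation does not matter.
- level: Clip-on spirit level, about 0.2 kg. Origin: middle of the seat under its bar (64 mm long), which rests on a wall's top edge; y along the bar, x across the wall towards the vial, z up. Jaws 18 mm wide, reaching 26 mm below the seat: the fixed one's inner face at x = +6 mm, the sprung one opposite at -6 on a 12 mm wall. Vial along y at x = 15..29, its top 18 mm above the seat.
- level_grip (a point): Where to squeeze the level: between its two upright handles, 42 mm above the seat, at x = +1 mm of its frame. Handles 22 mm wide in y, tops 56 mm above the seat. Outer faces at this height: fixed one x = +12, sprung one leaning out to x = -23, or -10 when squeezed to its stop (22 mm over both). Squeeze along x; takes about 12 N.
- jaw (a joint): Angle of the level's sprung jaw: 0 clipped on a 12 mm wall, -0.35 shut, 0.40 squeezed to the stop, when the jaws stand 17 mm apart just under the seat and 27 mm at their tips. It springs shut.
- bubble (a joint): Bubble's place along the vial in m, along the level's y axis: 0 = centred between the two rings, limits -0.019 and 0.019, between the rings within 0.0025. It runs to the higher end, 1.5 mm per 0.001 rad of tilt, and settles in about 1.5 s.
- tray: Plywood tool tray, fixed, 240 mm (x) by 150 mm (y), walls 80 mm high. At the start the level sits on its 12 mm thick wall nearest the robot. Origin on the bench under its middle.
- table: The wooden bench, its top at height 0.
- slip_jar: Bystander, leave alone: jar with a white lid, 68 mm wide, 100 mm tall.
- test_cup: Bystander, leave alone: white ceramic cup, 72 mm wide, 75 mm tall.
- loop_tool: Bystander, leave alone: wire loop tool with a wooden handle, 165 mm long, lying.
- boxwood_tool: Bystander, leave alone: flat wooden modelling tool, 180 mm long, lying.
- steel_rib: Bystander, leave alone: steel scraper, 150 by 50 mm, lying.
- brush: Bystander, leave alone: flat brush, 180 mm long, lying.
Things that resemble listed ones, but are neither listed nor needed, are in the scene too. Leave any blue look-alike of the level alone.

How it is judged:
By the outcome, as a careful person would: the job done as asked, in the order asked, and still so for the second after the job is handed in, while the arm keeps its last pose, push and grip.
It also fails if it takes over 72 s, if anything falls off the work surface, if the arm or the gripper's body presses on something with over 40 N, if the wrist force passes 120 N, or if a joint passes its speed limit or range.

ROBOT

A 6-joint arm with a two-finger parallel gripper is mounted at the origin on the work surface. World frame = base frame: x ahead of the robot, y to its left, z up, the work surface at z = 0. Lengths are in m, angles in degrees, forces in N, time in s.
With the tool pointing down it reaches from about 0.4 to 0.825 m from the base axis. Payload 7 kg.
Tool frame: the origin (TCP) lies at the very end of the fingers, on their centre line; the grasp point (between the pads) lies r.grip_depth behind it (r.grip_depth is the distance from the TCP to the grasp point, in m); z points along the fingers, y is the direction in which the jaws open and shut (so a half turn about z gives the same grasp; the last joint's range is limited). The gripper opens to 88 mm and grips with 3 to 60 N. Pads are 19 mm wide; open, the fingers measure 130 mm over their backs; the gripper's body (78 mm by 193 mm) begins 47 mm behind the grasp point.
Start: joints at [-57.577, 20.546, 0.682, 0, -70.136, -16.507], TCP at [0.185, -0.649, 0.227] pointing down, gripper open.
Joint ranges: [-176.03, 176.03], [-82.01, 121.73], [-58.28, 71.71], [-173.87, 95.51], [-174.79, -0.11], [-173.66, 173.66]. Speed limits (degrees/s): [136.94, 136.94, 172.46, 180, 180, 180].

INTERFACE

Orientations are given as [roll, pitch, yaw] about the fixed x, y, z axes, in that order (R = Rz(yaw) Ry(pitch) Rx(roll)).
In Python, from plant import r gives the robot as it stands. The module is installed in compiled form; this text tells all that it offers.
- The arm moves only by the tool step_arm, never from a script. Its argument "increments" is a list of rows, each a list of 3 entries, a list of its own where there are three numbers: the shift along the tool's x, y, z in m, then the turn, a rotation vector about the tool's x, y, z in rad, then the closure, from 0 (fully open) to 1 (shut). In form: [[[x, y, z], [wx, wy, wz], grip], ...]. A call has 1 to 10 rows; each row is the pose to reach, as a shift and turn from the pose commanded when the call began, along the tool's axes at that moment; what a row does not reach only later rows make up. A row lasts 1/10 s, in which the tool goes at most 50 mm and 8.59 degrees, less where a joint would pass 70% of its speed; a pose out of reach is approached as far as the arm can. A call with a gripper value outside its range is refused whole. The fingers move at their own pace and stop on an object; "force" is the grip in N (left out, the last holds). Time passes only in rows, so rows that repeat a pose let the fingers close. It gives the time, the measured TCP pose, the force and the opening at its end, in the units of the state.
- r.get_state(): the state, without advancing time (a new reading comes with each control period).
- r.capture(name): name is "side" or "top"; returns a dict with "color" (384x512x3 uint8, red, green, blue), "intrinsics" (3x3 intrinsics, pixels), "rvec" (rotation vector, rad) and "tvec" (3), from world to camera coordinates, as OpenCV has them. Camera axes: x right, y down, z forward; pixel columns grow to the right and rows downward; lengths in m; the calibration is good to about 2 mm. A picture is of the moment at which its call begins. There is no depth.
- r.close_job(): hands the job in, once; it reports no verdict.
The state is a dict: "time_s": time; "joints": joint angles; "qd": joint speeds; "joint_torque": joint torques, N m; "tcp_pos": TCP position; "eef_rot": TCP orientation; "contact_force": force on the tool from outside, world axes, zero at the start; "moment": the same for the moment, N m; "gripper_width": finger opening in m.
Only numpy, scipy, OpenCV 4.12 (cv2) and the standard library are available. Lean on these libraries where they do the work, as an engineer would, in place of code of your own. Each camera call takes 0.05 s, during which the arm holds its last target.

## Working session

There is one attempt and no reset: what is moved stays moved. The work goes in short steps, Python scripts to look and compute and a tool call to move; the robot and the scene stay as the last step left them, time stands still between calls to the robot, and variables do not carry over. Pictures are saved under pics/ and viewed, and the job is handed in when it is done.

Besides the shell and the picture viewer there is one more tool, called after "Emit:" by a JSON object that holds its "fn" and its "kwargs", one argument or row to a line. step_arm: Moves the arm, as the interface text tells. Its arguments: {"type":"object","properties":{"increments":{"type":"array","items":{"type":"array"}},"force":{"type":"number"}},"required":["increments"]}

```bash
mkdir -p pics
python3 - <<'E'
from plant import r
import cv2,numpy as np
s=r.get_state();print(s,r.grip_depth)
for n in("side","top"):
    c=r.capture(n);cv2.imwrite(f"pics/{n}0.png",c["color"][:,:,::-1])
    np.savez(f"{n}0.npz",**c)
    R=cv2.Rodrigues(np.array(c["rvec"]))[0];print(n,c["intrinsics"],-R.T@np.array(c["tvec"]).ravel(),R)
E
```

```text
{'time_s': 0.0, 'joints': array([-5.75768618e+01,  2.05910071e+01,  6.33546203e-01, -2.13641053e-02,
       -7.01351518e+01, -1.65073416e+01]), 'qd': array([-0.11655914,  0.04563497,  0.0517093 ,  0.10307278, -0.07002683,
       -0.01191887]), 'joint_torque': array([-7.63051848e-04, -5.82726753e+01,  2.93056512e+01,  6.99719444e+00,
        6.95014576e-03, -1.33099084e-04]), 'tcp_pos': array([ 0.18495271, -0.64865545,  0.22562187]), 'eef_rot': array([ 1.79905497e+02, -7.06171052e-03, -1.64091473e+02]), 'contact_force': array([ 0.74120031, -0.74288226, -0.30812936]), 'moment': array([-0.02313407,  0.03858153,  0.03879606]), 'gripper_width': 0.08742452940913893} 0.0188
side [[385.23937386   0.         255.67580759]
 [  0.         385.23937386 188.96547396]
 [  0.           0.           1.        ]] [0.20419037 1.18091892 0.74577685] [[-0.97102043 -0.23804185 -0.02133999]
 [-0.09911522  0.48233696 -0.8703604 ]
 [ 0.21747527 -0.84302261 -0.49195262]]
top [[354.0609527    0.         256.85213172]
 [  0.         354.0609527  189.24830671]
 [  0.           0.           1.        ]] [0.37182561 0.03266812 1.15652112] [[ 0.01849352 -0.99942355 -0.02847046]
 [-0.99471662 -0.01551558 -0.10147963]
 [ 0.1009794   0.03019675 -0.99443015]]
```

View pics/side0.png

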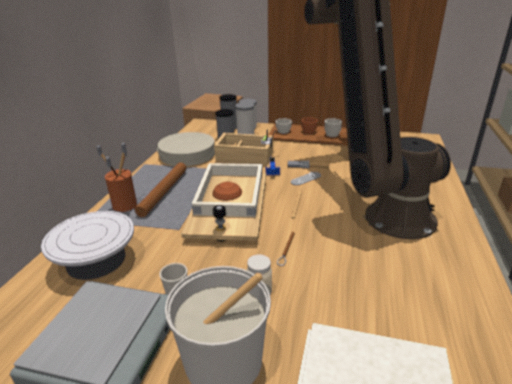

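View pics/top0.png

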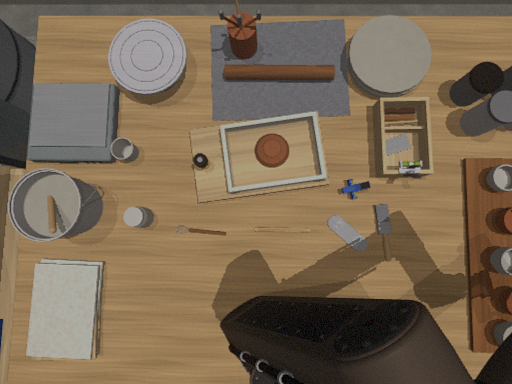

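The top view shows the box around (270,152), the knob at (201,160), the level on the tray's near wall at about (410,168), and the blue look-alike at (353,188). I'll zoom in.

Run:
```python
import cv2
t=cv2.imread("pics/top0.png");s=cv2.imread("pics/side0.png")
cv2.imwrite("pics/t_level.png",cv2.resize(t[90:210,340:440],None,fx=5,fy=5,interpolation=cv2.INTER_CUBIC))
cv2.imwrite("pics/t_box.png",cv2.resize(t[100:210,180:340],None,fx=5,fy=5,interpolation=cv2.INTER_CUBIC))
cv2.imwrite("pics/s_box.png",cv2.resize(s[120:250,170:330],None,fx=4.5,fy=4.5,interpolation=cv2.INTER_CUBIC))
```

```text
(no output)
```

View pics/t_level.png

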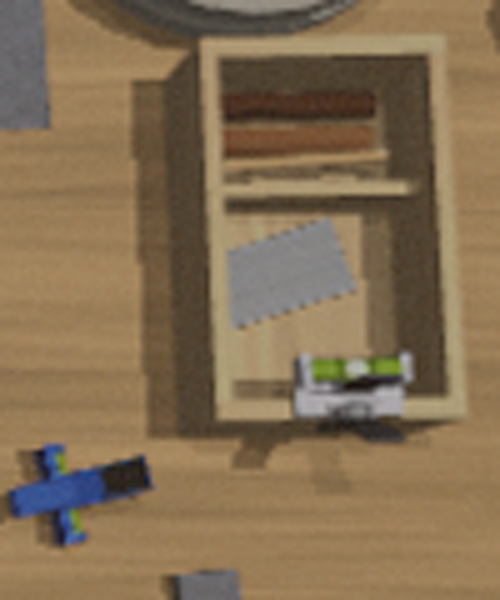

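View pics/t_box.png

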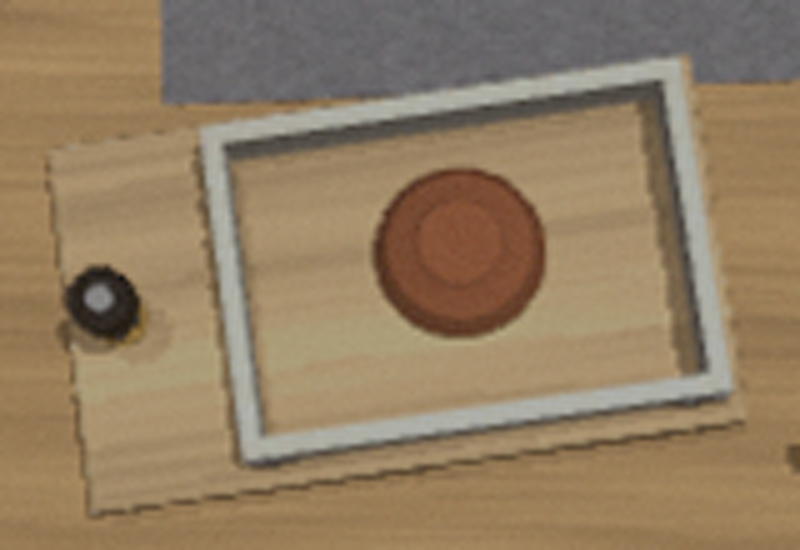

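View pics/s_box.png

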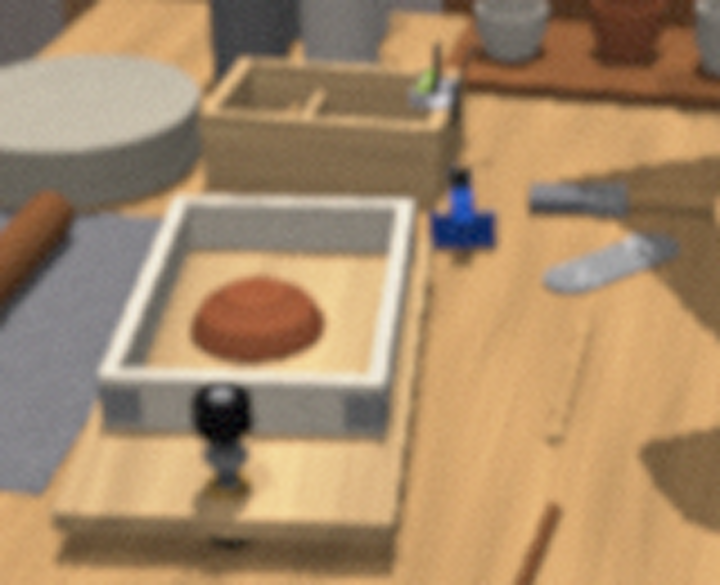

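```bash
cat > h.py <<'E'
import numpy as np,cv2
def load(n):
    c=dict(np.load(n)); return c
def ray(c,uv):
    R=cv2.Rodrigues(np.array(c["rvec"],float))[0]; C=-R.T@np.array(c["tvec"],float).ravel()
    d=R.T@np.linalg.inv(c["intrinsics"])@np.array([uv[0],uv[1],1.]); return C,d
def onz(c,uv,z):
    C,d=ray(c,uv); return C+d*(z-C[2])/d[2]
def proj(c,p):
    return cv2.projectPoints(np.array(p,float).reshape(-1,1,3),np.array(c["rvec"],float),np.array(c["tvec"],float),c["intrinsics"],None)[0].reshape(-1,2)
def tri(a,ua,b,ub):
    C1,d1=ray(a,ua);C2,d2=ray(b,ub)
    A=np.stack([d1,-d2],1);t=np.linalg.lstsq(A,C2-C1,rcond=None)[0]
    p,q=C1+d1*t[0],C2+d2*t[1];return (p+q)/2,np.linalg.norm(p-q)
E
python3 - <<'E'
from h import *
T=load("top0.npz");S=load("side0.npz");np.set_printoptions(precision=4,suppress=True)
tc=T["color"];hsv=cv2.cvtColor(tc,cv2.COLOR_RGB2HSV)
for nm,pts,off,z in(("tray",[(200,40),(445,37),(467,415),(215,420)],(340,90),.08),("box",[(200,128),(685,58),(733,395),(245,465)],(180,100),.087),("base",[(48,152),(92,515),(745,422)],(180,100),.042)):
    P=np.array([onz(T,(off[0]+(x+.5)/5-.5,off[1]+(y+.5)/5-.5),z) for x,y in pts]);print(nm,P[:,:2],P.mean(0)[:2],np.linalg.norm(np.diff(P,axis=0),axis=1))
# box walls by mask
m=((hsv[...,1]<40)&(hsv[...,2]>140)).astype(np.uint8);m2=np.zeros_like(m);m2[108:198,215:332]=m[108:198,215:332]
cs=cv2.findContours(m2,cv2.RETR_EXTERNAL,cv2.CHAIN_APPROX_NONE)[0];c0=max(cs,key=cv2.contourArea)
W=np.array([onz(T,p[0],.087)[:2] for p in c0],np.float32)
rc=cv2.minAreaRect(W);print("wallrect",rc,cv2.boxPoints(rc))
# vial
g=cv2.inRange(hsv,(30,100,80),(50,255,255));g2=np.zeros_like(g);g2[155:180,390:430]=g[155:180,390:430]
ys,xs=np.nonzero(g2);print("vial px",xs.min(),xs.max(),ys.min(),ys.max(),xs.mean(),ys.mean());print(onz(T,((xs.min()+xs.max())/2,(ys.min()+ys.max())/2),.095))
hs=cv2.cvtColor(S["color"],cv2.COLOR_RGB2HSV);g=cv2.inRange(hs,(30,100,80),(50,255,255));ys,xs=np.nonzero(g[130:150,255:285]);print("side vial",xs.mean()+255,ys.mean()+130)
# knob
for n,c,(y0,y1,x0,x1) in(("top",T,(150,170,190,212)),("side",S,(200,218,208,232))):
    im=c["color"][y0:y1,x0:x1].max(2);k=(im<70).astype(np.uint8);ctr=max(cv2.findContours(k,cv2.RETR_EXTERNAL,cv2.CHAIN_APPROX_NONE)[0],key=cv2.contourArea)
    (x,y),rad=cv2.minEnclosingCircle(ctr);print(n,"knob",x+x0,y+y0,rad,cv2.boundingRect(ctr)); 
    if n=="top":kt=(x+x0,y+y0);print(onz(c,kt,.103),onz(c,kt,.118))
E
```

```text
tray [[ 0.7734 -0.3111]
 [ 0.7766 -0.4614]
 [ 0.5401 -0.4674]
 [ 0.5349 -0.3162]] [ 0.6563 -0.389 ] [0.1503 0.2365 0.1513]
box [[ 0.6784  0.1845]
 [ 0.7259 -0.1152]
 [ 0.5161 -0.1444]
 [ 0.4688  0.1509]] [0.5973 0.019 ] [0.3034 0.2118 0.2991]
base [[ 0.6744  0.2892]
 [ 0.4396  0.2522]
 [ 0.5052 -0.1594]] [0.5397 0.1274] [0.2377 0.4168]
wallrect ((0.5997287631034851, 0.02072499692440033), (0.20988130569458008, 0.3003283441066742), 9.061051368713379) [[ 0.4724  0.1525]
 [ 0.5197 -0.1441]
 [ 0.727  -0.111 ]
 [ 0.6797  0.1855]]
vial px 403 419 161 165 410.69565217391306 163.17391304347825
[ 0.566  -0.3962  0.095 ]
side vial 264.77777777777777 137.44444444444446
top knob 200.5 160.5 7.382511615753174 (4, 4, 14, 14)
[0.5637 0.2371 0.103 ] [0.561  0.2342 0.118 ]
side knob 219.0 211.0 6.708303928375244 (5, 6, 13, 12)
```

```bash
cat >> h.py <<'E'
from scipy.spatial.transform import Rotation as Ro
def move(p0,yaw0,p1,yaw1):
    "tool-frame shift and turn for tool-down poses"
    R0=Ro.from_euler('xyz',[180,0,yaw0],degrees=True);R1=Ro.from_euler('xyz',[180,0,yaw1],degrees=True)
    return np.round(R0.inv().apply(np.array(p1)-np.array(p0)),4),np.round((R0.inv()*R1).as_rotvec(),4)
E
python3 - <<'E'
from h import *
print(move([.185,-.649,.227],-164.084,[.5445,-.395,.190],-88.3))
T=load("top0.npz")
for uv,z in(((353,188),.03),((410,176),.08),((409.8,170),.085),((410.7,163.5),.093),((409,170),.13)):print(uv,onz(T,uv,z))
E
```

```text
(array([-0.4154,  0.1457,  0.037 ]), array([ 0.    ,  0.    , -1.3227]))
(353, 188) [ 0.49496715 -0.23850265  0.03      ]
(410, 176) [ 0.52874953 -0.39830618  0.08      ]
(409.8, 170) [ 0.54632074 -0.3961626   0.085     ]
(410.7, 163.5) [ 0.56481094 -0.39612382  0.093     ]
(409, 170) [ 0.53896048 -0.37586423  0.13      ]
```

Emit:
{"fn": "step_arm", "kwargs": {
  "increments": [
    [[-0.02,0.007,0],[0,0,-0.07],0],
    [[-0.06,0.021,0],[0,0,-0.21],0],
    [[-0.105,0.037,0.003],[0,0,-0.36],0],
    [[-0.15,0.053,0.006],[0,0,-0.51],0],
    [[-0.2,0.07,0.01],[0,0,-0.66],0],
    [[-0.25,0.088,0.015],[0,0,-0.81],0],
    [[-0.3,0.105,0.02],[0,0,-0.96],0],
    [[-0.345,0.121,0.027],[0,0,-1.1],0],
    [[-0.385,0.135,0.034],[0,0,-1.23],0],
    [[-0.4154,0.1457,0.037],[0,0,-1.3227],0]
  ]
}}

```text
time_s: 1.1
tcp_pos: [0.5465, -0.3926, 0.1881]
eef_rot: [179.9, 0.1, -87.9]
contact_force: [-0.2, 0.3, 0.1]
gripper_width: 0.0876
```

Emit:
{"fn": "step_arm", "kwargs": {
  "increments": [
    [[0,0,0],[0,0,0],0],
    [[0,0,0],[0,0,0],0]
  ]
}}

```text
time_s: 1.3
tcp_pos: [0.5449, -0.3942, 0.1887]
eef_rot: [179.9, 0.0, -88.2]
contact_force: [-0.4, 0.0, -0.2]
gripper_width: 0.0875
```

```bash
cat > look.py <<'E'
import sys
from plant import r
from h import *
tag=sys.argv[1]
for a in sys.argv[2:]:
    n,x0,x1,y0,y1,f=a.split(",");x0,x1,y0,y1,f=map(int,(x0,x1,y0,y1,f))
    c=r.capture(n);np.savez(f"{n}{tag}.npz",**c)
    cv2.imwrite(f"pics/{n}_{tag}.png",cv2.resize(c["color"][y0:y1,x0:x1,::-1],None,fx=f,fy=f,interpolation=cv2.INTER_CUBIC))
s=r.get_state()
for k in("time_s","joints","tcp_pos","eef_rot","contact_force","moment","gripper_width"):print(k,np.round(s[k],4))
E
python3 look.py a top,340,440,90,210,5 side,220,380,100,230,5
```

```text
time_s 1.4
joints [-1.94392e+01  2.16648e+01 -2.59350e+00  1.20000e-03 -6.57716e+01
  2.10723e+01]
tcp_pos [ 0.544  -0.3954  0.1894]
eef_rot [ 1.799717e+02  9.800000e-03 -8.836630e+01]
contact_force [-0.3691 -0.4427  0.0983]
moment [0.0373 0.1419 0.0085]
gripper_width 0.0879
```

View pics/top_a.png

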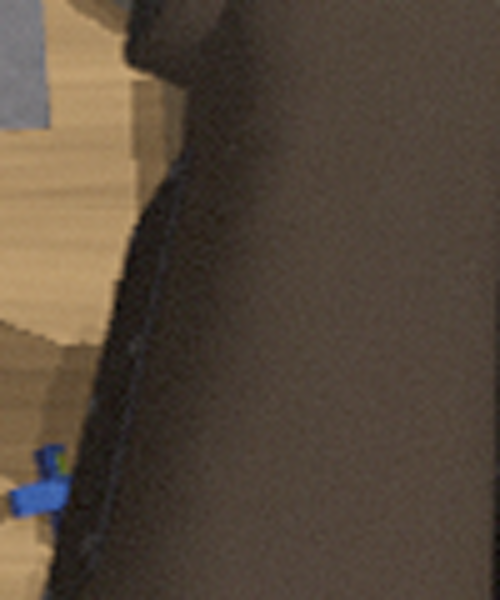

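View pics/side_a.png

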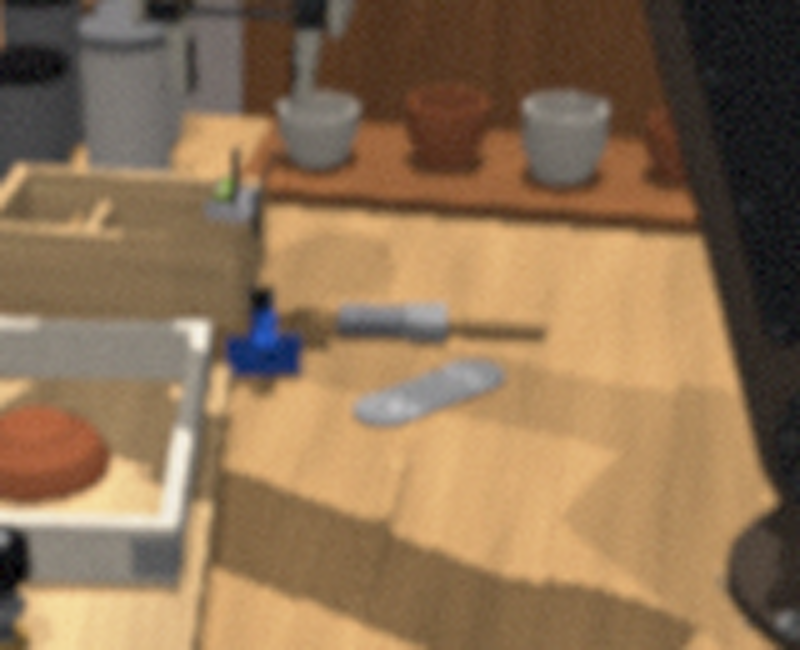

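The top view is now covered by the arm. In the side view the level sits below the open fingers: the handle is at crop (235,160) and the fingers at (185,60) and (305,60). I'll project the expected handle positions as a check.

Run:
```python
from h import *
S=load("sidea.npz")
a=np.deg2rad(1.7);X=np.array([np.cos(a),np.sin(a),0]);Y=np.array([-np.sin(a),np.cos(a),0]);O=np.array([.5435,-.396,.08])
f=lambda x,y,z:(proj(S,O+X*x+Y*y+[0,0,z])[0]-[220,100])*5
for n,p in dict(seat=(0,0,0),end=(0,.032,0),fixtop=(.010,.0,.056),sprtop=(-.025,0,.056),vial=(.022,.03,.012),fixbot=(.01,0,.01)).items():print(n,f(*p))
```

```text
seat [245.27203004 205.79601055]
end [238.77206373 219.53442611]
fixtop [233.88293314 146.18501135]
sprtop [272.91168153 148.3657713 ]
vial [214.63510692 204.52327043]
fixbot [234.25034976 194.73298352]
```

Run:
```python
import cv2
im=cv2.imread("pics/side_a.png")
cv2.imwrite("pics/side_az.png",cv2.resize(im[100:300,150:350],None,fx=3,fy=3,interpolation=cv2.INTER_CUBIC))
```

```text
(no output)
```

View pics/side_az.png

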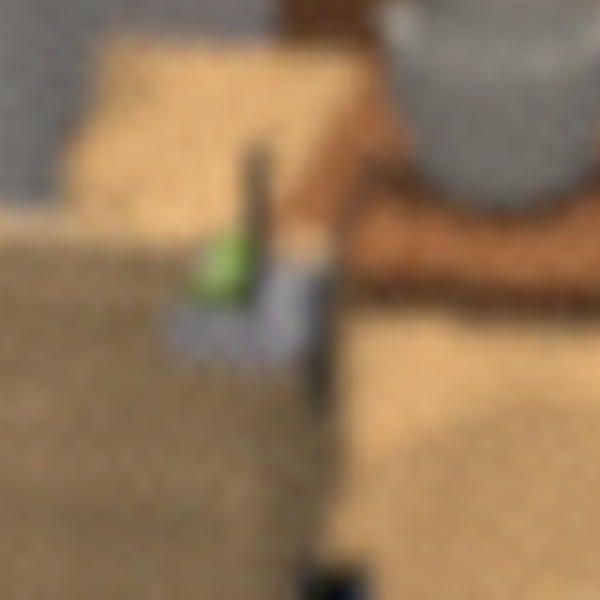

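Emit:
{"fn": "step_arm", "kwargs": {
  "increments": [
    [[0,0,0.015],[0,0,0],0],
    [[0,0,0.04],[0,0,0],0],
    [[0,0,0.065],[0,0,0],0],
    [[0,0,0.08],[0,0,0],0],
    [[0,0,0.086],[0,0,0],0],
    [[0,0,0.086],[0,0,0],0],
    [[0,0,0.086],[0,0,0],0],
    [[0,0,0.086],[0,0,0],0]
  ]
}}

```text
time_s: 2.2
tcp_pos: [0.5453, -0.3955, 0.1049]
eef_rot: [-179.9, -0.1, -88.3]
contact_force: [0.3, 0.3, -0.3]
gripper_width: 0.0873
```

```bash
python3 look.py b side,220,330,100,180,7
```

```text
time_s 2.25
joints [-1.93967e+01  2.56069e+01 -8.28350e+00  1.29000e-02 -5.60007e+01
  2.10945e+01]
tcp_pos [ 0.5452 -0.3954  0.1048]
eef_rot [-1.799022e+02 -4.920000e-02 -8.829500e+01]
contact_force [-0.6653  0.0479 -0.1057]
moment [ 0.0319  0.0985 -0.0118]
gripper_width 0.0879
```

View pics/side_b.png

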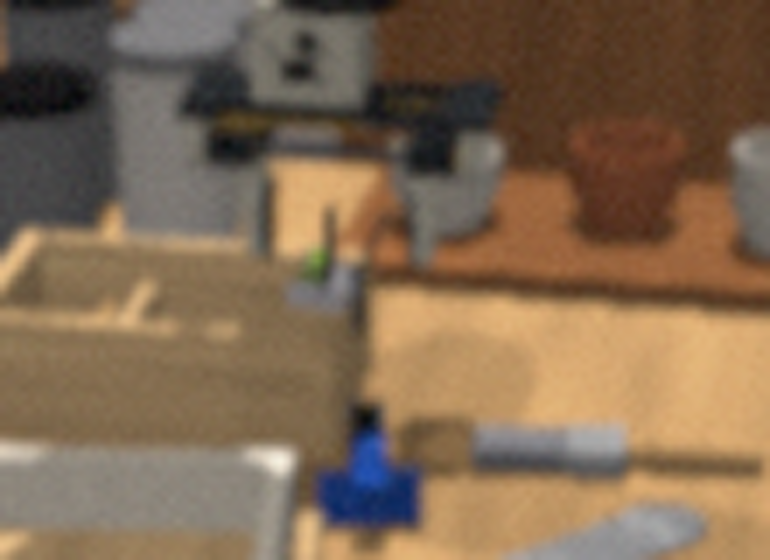

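Both fingers stand either side of the handles, at crop columns 260 and 425, with the handle at 330. Closing.

Emit:
{"fn": "step_arm", "kwargs": {
  "increments": [
    [[0,0,0],[0,0,0],0.4],
    [[0,0,0],[0,0,0],0.6],
    [[0,0,0],[0,0,0],0.7],
    [[0,0,0],[0,0,0],0.8],
    [[0,0,0],[0,0,0],1],
    [[0,0,0],[0,0,0],1],
    [[0,0,0],[0,0,0],1],
    [[0,0,0],[0,0,0],1]
  ],
  "force": 28
}}

```text
time_s: 3.05
tcp_pos: [0.5449, -0.3953, 0.104]
eef_rot: [-180.0, -0.0, -88.3]
contact_force: [-0.8, 0.5, 4.6]
gripper_width: 0.0292
```

```bash
python3 look.py c side,220,330,100,180,7
```

```text
time_s 3.1
joints [-1.93872e+01  2.56491e+01 -8.29700e+00  2.80000e-03 -5.59450e+01
  2.10987e+01]
tcp_pos [ 0.5454 -0.3953  0.1042]
eef_rot [-1.798993e+02 -4.130000e-02 -8.828700e+01]
contact_force [-0.6421  2.2939  7.2715]
moment [0.7985 0.346  0.017 ]
gripper_width 0.0252
```

View pics/side_c.png

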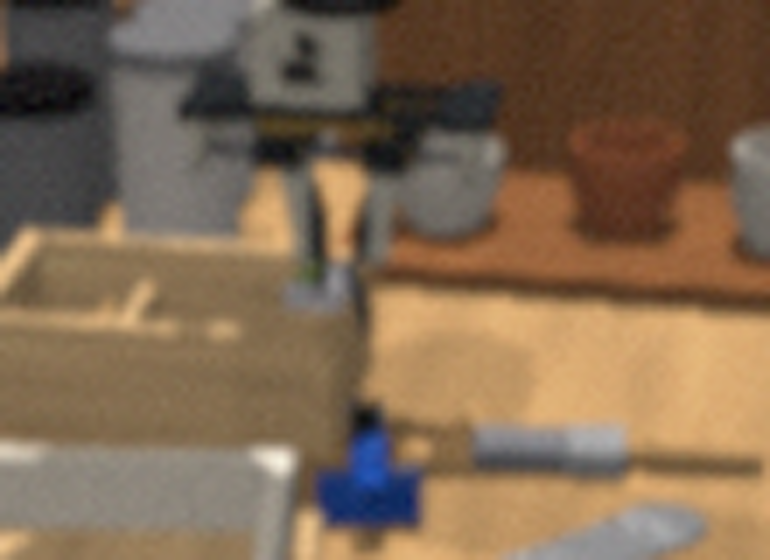

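Emit:
{"fn": "step_arm", "kwargs": {
  "increments": [
    [[0,0,0],[0,0,0],1],
    [[0,0,0],[0,0,0],1],
    [[0,0,0],[0,0,0],1]
  ]
}}

```text
time_s: 3.4
tcp_pos: [0.5459, -0.3952, 0.1045]
eef_rot: [-179.9, -0.1, -88.3]
contact_force: [-1.9, 1.8, 6.0]
gripper_width: 0.0212
```

Width is 21 mm, so it's squeezed to the stop. Lifting.

Emit:
{"fn": "step_arm", "kwargs": {
  "increments": [
    [[0,0,-0.003],[0,0,0],1],
    [[0,0,-0.01],[0,0,0],1],
    [[0,0,-0.025],[0,0,0],1],
    [[0,0,-0.045],[0,0,0],1],
    [[0,0,-0.065],[0,0,0],1],
    [[0,0,-0.085],[0,0,0],1],
    [[0,0,-0.095],[0,0,0],1],
    [[0,0,-0.095],[0,0,0],1],
    [[0,0,-0.095],[0,0,0],1]
  ]
}}

```text
time_s: 4.3
tcp_pos: [0.5444, -0.3948, 0.1981]
eef_rot: [180.0, 0.0, -88.3]
contact_force: [0.4, 0.4, -2.6]
gripper_width: 0.0216
```

```bash
python3 look.py d side,220,330,80,160,7
```

```text
time_s 4.35
joints [-1.93942e+01  2.13585e+01 -1.94660e+00 -3.09000e-02 -6.67769e+01
  2.10981e+01]
tcp_pos [ 0.5441 -0.3947  0.1975]
eef_rot [ 1.799336e+02  5.600000e-02 -8.830830e+01]
contact_force [ 0.1804  0.1695 -2.9063]
moment [ 0.0173  0.1124 -0.0417]
gripper_width 0.0216
```

View pics/side_d.png

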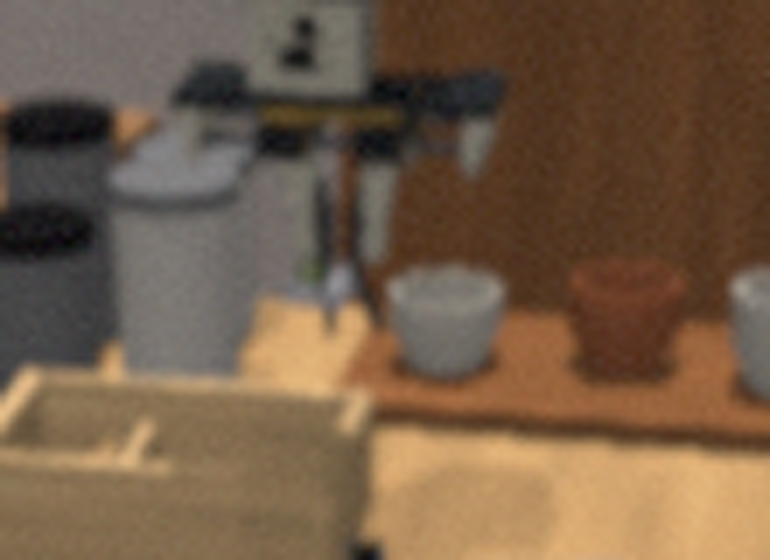

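The level is held and hangs free. Next I'll measure the near wall's top band precisely from the first top picture.

Run:
```python
from h import *
T=load("top0.npz");np.set_printoptions(precision=1,suppress=True,linewidth=200)
a=np.deg2rad(9.05);X=np.array([np.cos(a),np.sin(a),0]);Y=np.array([-np.sin(a),np.cos(a),0]);W=np.array([.501,.0045,.087])
xs=np.arange(-.03,.0301,.0015)
g=T["color"].astype(np.float32)
for y0 in(-.1,-.05,0,.05,.1):
    prof=0
    for dy in np.arange(-.02,.021,.002):
        uv=proj(T,[W+X*x+Y*(y0+dy) for x in xs]).astype(np.float32)
        prof=prof+cv2.remap(g,uv[:,0].reshape(1,-1),uv[:,1].reshape(1,-1),cv2.INTER_LINEAR)[0]/21
    b=prof[:,2]  # blue: white vs wood
    pk=b.max();base_l=b[:8].mean();base_r=b[-8:].mean()
    i=b.argmax();hl=(pk+base_l)/2;hr=(pk+base_r)/2
    l=np.interp(hl,b[:i+1],xs[:i+1]);rr=np.interp(-hr,-b[i:],xs[i:])
    print(y0,"edges mm",l*1e3,rr*1e3,"mid",(l+rr)*500); 
print(np.stack([xs*1e3,b]))
# along-wall ends via near wall
prof=0;ys=np.arange(-.19,.19,.002)
for dx in(-.004,-.002,0,.002,.004):
    uv=proj(T,[W+X*dx+Y*y for y in ys]).astype(np.float32)
    prof=prof+cv2.remap(g,uv[:,0].reshape(1,-1),uv[:,1].reshape(1,-1),cv2.INTER_LINEAR)[0][:,2]/5
h=(np.median(prof)+prof[:8].mean())/2;on=ys[prof>h];print("ends",on.min(),on.max(),(on.min()+on.max())/2)
```

```text
-0.1 edges mm -5.273644234913649 6.847076619533082 mid 0.7867161923097166
-0.05 edges mm -5.2899377915778745 6.738579105999647 mid 0.7243206572108865
0 edges mm -5.274844412287388 6.833475341388566 mid 0.779315464550589
0.05 edges mm -5.317010390292875 6.790374157624991 mid 0.7366818836660581
0.1 edges mm -5.229681392624211 6.790389733649856 mid 0.7803541705128226
[[-30.  -28.5 -27.  -25.5 -24.  -22.5 -21.  -19.5 -18.  -16.5 -15.  -13.5 -12.  -10.5  -9.   -7.5  -6.   -4.5  -3.   -1.5   0.    1.5   3.    4.5   6.    7.5   9.   10.5  12.   13.5  15.   16.5
   18.   19.5  21.   22.5  24.   25.5  27.   28.5  30. ]
 [ 80.1  73.3  63.   65.7  83.1  97.7 104.8 106.5 103.4  97.2  92.4  89.6  85.7  79.8  75.3  82.9 109.  137.7 155.1 161.1 162.9 163.1 163.1 158.8 146.1 129.3 115.1 106.3 103.6 104.9 106.9 108.8
  110.4 111.2 111.2 110.7 110.4 110.8 111.3 111.9 113.7]]
ends -0.14999999999999997 0.1500000000000003 1.6653345369377348e-16
```

Run:
```python
from h import *
print(move([.5445,-.395,.199],-88.3,[.5053,.0052,.189],-80.95))
```

```text
(array([-0.4012,  0.0273,  0.01  ]), array([ 0.    ,  0.    , -0.1283]))
```

Emit:
{"fn": "step_arm", "kwargs": {
  "increments": [
    [[-0.015,0.001,0],[0,0,0],1],
    [[-0.05,0.003,0],[0,0,-0.02],1],
    [[-0.095,0.006,0],[0,0,-0.035],1],
    [[-0.14,0.01,0],[0,0,-0.05],1],
    [[-0.19,0.013,0],[0,0,-0.065],1],
    [[-0.24,0.016,0],[0,0,-0.08],1],
    [[-0.29,0.02,0],[0,0,-0.095],1],
    [[-0.34,0.023,0.003],[0,0,-0.11],1],
    [[-0.38,0.026,0.007],[0,0,-0.12],1],
    [[-0.4012,0.0273,0.01],[0,0,-0.1283],1]
  ]
}}

```text
time_s: 5.35
tcp_pos: [0.504, 0.0082, 0.1879]
eef_rot: [180.0, 0.0, -80.8]
contact_force: [0.7, 0.2, -1.0]
gripper_width: 0.0216
```

Emit:
{"fn": "step_arm", "kwargs": {
  "increments": [
    [[0,0,0],[0,0,0],1],
    [[0,0,0],[0,0,0],1],
    [[0,0,0],[0,0,0],1],
    [[0,0,0],[0,0,0],1]
  ]
}}

```text
time_s: 5.75
tcp_pos: [0.5053, 0.0044, 0.1884]
eef_rot: [180.0, -0.0, -81.0]
contact_force: [0.3, 0.2, -2.0]
gripper_width: 0.0217
```

```bash
python3 look.py e side,190,300,130,230,7 top,180,340,100,210,5
```

```text
time_s 5.85
joints [ 2.28013e+01  6.23260e+00 -2.35547e+01 -1.20000e-03 -6.02224e+01
 -1.38287e+01]
tcp_pos [0.5054 0.0044 0.1885]
eef_rot [ 1.799904e+02 -1.300000e-03 -8.102800e+01]
contact_force [-0.0458 -0.5756 -1.9814]
moment [-0.0196  0.1011 -0.0896]
gripper_width 0.0211
```

View pics/side_e.png

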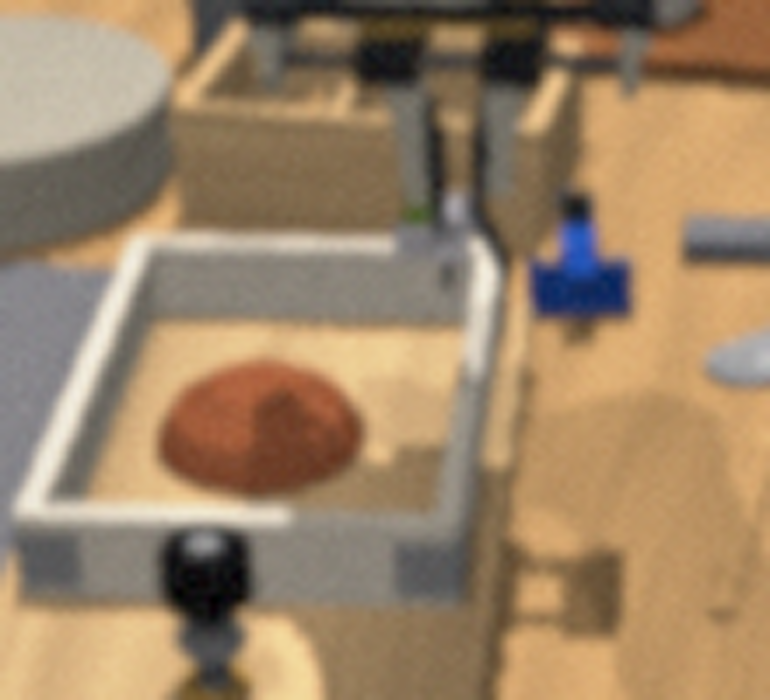

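View pics/top_e.png

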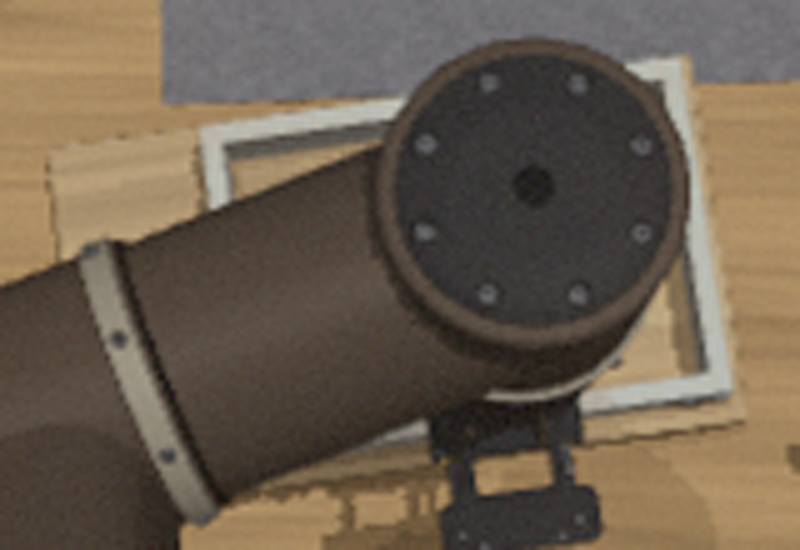

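```bash
python3 - <<'E'
from h import *
S=load("sidee.npz")
a=np.deg2rad(9.0);X=np.array([np.cos(a),np.sin(a),0]);Y=np.array([-np.sin(a),np.cos(a),0]);Z=np.array([0,0,1.])
O=np.array([.5054,.0044,.1885-.0242])-.001*X
W=np.array([.5018,.0046,.087])
q=lambda P:np.round((proj(S,P)[0]+.5-[190,130])*7-.5,1)
print("bar end",q(O+Y*.032),"fixed jaw tip c",q(O+X*.008+Y*.009-.026*Z),"sprung tip",q(O-X*.021+Y*.009-.026*Z),"fix handle",q(O+X*.009+.05*Z))
for y in(-.15,-.05,.05,.15):print("wall outer/inner",y,q(W+Y*y-X*.006),q(W+Y*y+X*.006))
E
python3 - <<'E'
import cv2
im=cv2.imread("pics/side_e.png")
cv2.imwrite("pics/side_ez.png",cv2.resize(im[150:400,350:560],None,fx=2.4,fy=2.4,interpolation=cv2.INTER_CUBIC))
E
```

```text
bar end [459.3 261. ] fixed jaw tip c [448.4 287.1] sprung tip [506.2 288.2] fix handle [444.2 140. ]
wall outer/inner -0.15 [504.8 242.2] [483.4 241.9]
wall outer/inner -0.05 [491.6 324.9] [468.9 324.4]
wall outer/inner 0.05 [476.7 418.2] [452.5 417.7]
wall outer/inner 0.15 [459.7 524.5] [433.9 523.9]
```

View pics/side_ez.png

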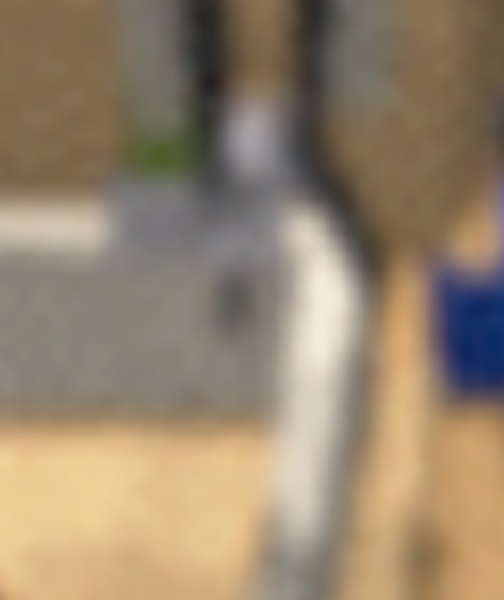

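The measured jaw tips and wall edges agree with the predictions to within about 1 mm. Descending.

Emit:
{"fn": "step_arm", "kwargs": {
  "increments": [
    [[0,0,0.01],[0,0,0],1],
    [[0,0,0.025],[0,0,0],1],
    [[0,0,0.04],[0,0,0],1],
    [[0,0,0.052],[0,0,0],1],
    [[0,0,0.062],[0,0,0],1],
    [[0,0,0.068],[0,0,0],1],
    [[0,0,0.07],[0,0,0],1],
    [[0,0,0.07],[0,0,0],1],
    [[0,0,0.07],[0,0,0],1]
  ]
}}

```text
time_s: 6.75
tcp_pos: [0.5058, 0.0053, 0.119]
eef_rot: [-180.0, 0.0, -80.9]
contact_force: [-0.0, -0.3, -1.2]
gripper_width: 0.0215
```

```bash
python3 look.py f side,190,300,130,230,7
```

```text
time_s 6.8
joints [ 2.28844e+01  1.04084e+01 -2.88536e+01  8.30000e-03 -5.06809e+01
 -1.38302e+01]
tcp_pos [0.5058 0.0053 0.1191]
eef_rot [-1.799431e+02  7.400000e-03 -8.094050e+01]
contact_force [ 0.0808  0.3145 -1.7865]
moment [-0.0031  0.1606 -0.0124]
gripper_width 0.0218
```

View pics/side_f.png

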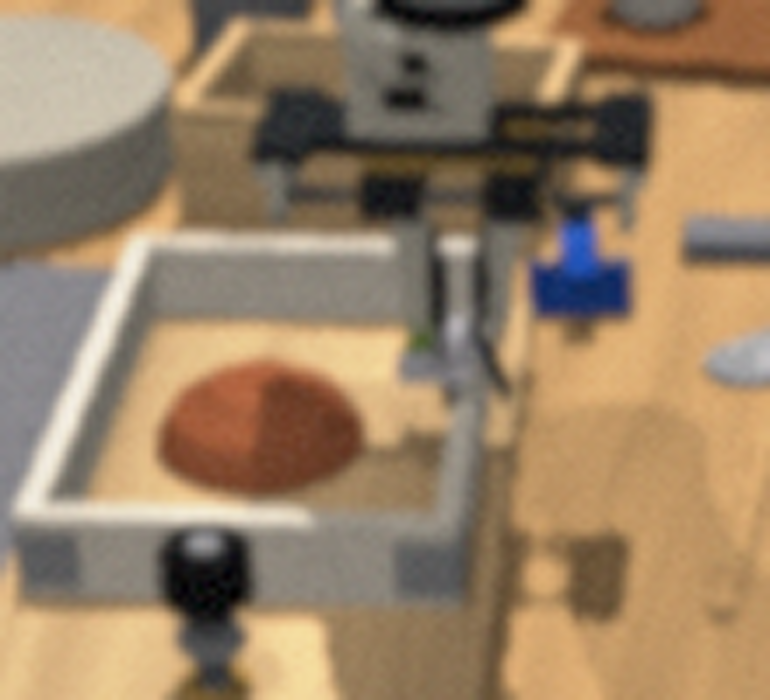

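The jaws straddle the wall with no contact. Pressing down to seat.

Emit:
{"fn": "step_arm", "kwargs": {
  "increments": [
    [[0,0,0.003],[0,0,0],1],
    [[0,0,0.005],[0,0,0],1],
    [[0,0,0.0065],[0,0,0],1],
    [[0,0,0.0075],[0,0,0],1],
    [[0,0,0.0075],[0,0,0],1],
    [[0,0,0.0075],[0,0,0],1]
  ]
}}

```text
time_s: 7.4
tcp_pos: [0.5055, 0.0052, 0.1115]
eef_rot: [-180.0, -0.0, -80.9]
contact_force: [-2.4, -0.1, 4.9]
gripper_width: 0.0217
```

Emit:
{"fn": "step_arm", "kwargs": {
  "increments": [
    [[0,0,0.001],[0,0,0],1],
    [[0,0,0.0015],[0,0,0],1],
    [[0,0,0.0015],[0,0,0],1]
  ]
}}

```text
time_s: 7.7
tcp_pos: [0.5057, 0.0052, 0.1113]
eef_rot: [-179.9, -0.0, -80.9]
contact_force: [-7.7, 1.8, 17.3]
gripper_width: 0.0217
```

```bash
python3 look.py g
```

```text
time_s 7.7
joints [ 2.29019e+01  1.09433e+01 -2.94255e+01  4.18000e-02 -4.95790e+01
 -1.38355e+01]
tcp_pos [0.5057 0.0052 0.1113]
eef_rot [-1.799416e+02 -1.840000e-02 -8.090660e+01]
contact_force [-7.657   1.8085 17.2768]
moment [ 0.5644  3.1212 -0.0623]
gripper_width 0.0217
```

Emit:
{"fn": "step_arm", "kwargs": {
  "increments": [
    [[0,0,0],[0,0,0],0.72],
    [[0,0,0],[0,0,0],0.68],
    [[0,0,0],[0,0,0],0.64],
    [[0,0,0],[0,0,0],0.6],
    [[0,0,0],[0,0,0],0.5],
    [[0,0,0],[0,0,0],0.3],
    [[0,0,0],[0,0,0],0.1],
    [[0,0,0],[0,0,0],0],
    [[0,0,0],[0,0,0],0]
  ]
}}

```text
time_s: 8.6
tcp_pos: [0.5058, 0.0052, 0.1096]
eef_rot: [-180.0, -0.0, -80.9]
contact_force: [-0.3, -0.7, -0.2]
gripper_width: 0.0698
```

```bash
python3 look.py g side,190,300,130,230,7
```

```text
time_s 8.65
joints [ 2.28833e+01  1.10762e+01 -2.94801e+01  1.88000e-02 -4.93871e+01
 -1.38328e+01]
tcp_pos [0.506  0.0053 0.1098]
eef_rot [-1.799417e+02 -4.000000e-04 -8.093720e+01]
contact_force [ 0.3865 -0.9712 -0.0435]
moment [ 0.0208  0.0753 -0.0206]
gripper_width 0.0732
```

View pics/side_g.png

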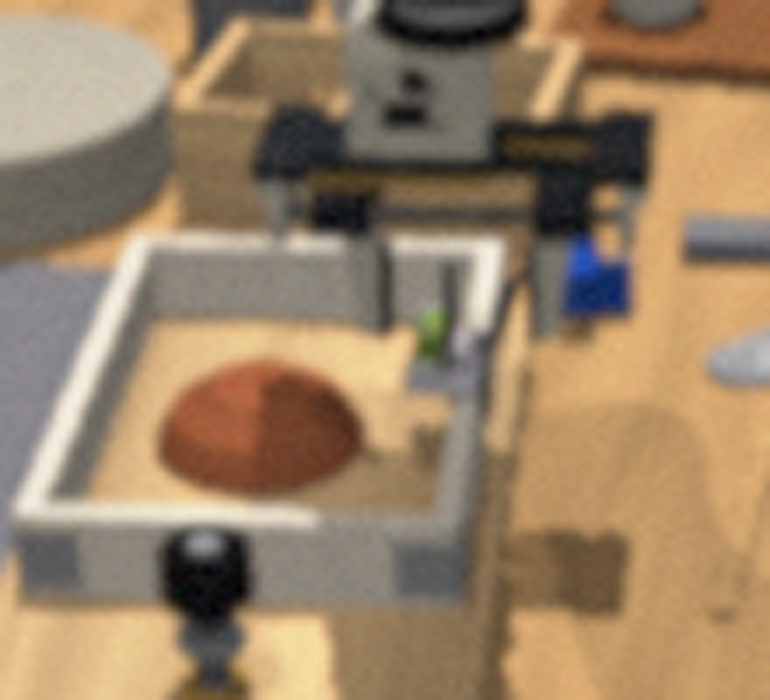

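The level is clipped on the wall, with its bar at crop (440,375). Rising straight up.

Emit:
{"fn": "step_arm", "kwargs": {
  "increments": [
    [[0,0,0],[0,0,0],0],
    [[0,0,-0.01],[0,0,0],0],
    [[0,0,-0.035],[0,0,0],0],
    [[0,0,-0.065],[0,0,0],0],
    [[0,0,-0.085],[0,0,0],0],
    [[0,0,-0.09],[0,0,0],0]
  ]
}}

```text
time_s: 9.25
tcp_pos: [0.507, 0.0055, 0.2031]
eef_rot: [-179.7, 0.0, -80.9]
contact_force: [0.2, -0.1, 0.2]
gripper_width: 0.0878
```

Run:
```python
from h import *
print(move([.5053,.0052,.2],-80.95,[.5645,.237,.19],0))
```

```text
(array([-0.2196, -0.0949,  0.01  ]), array([ 0.    ,  0.    , -1.4128]))
```

Emit:
{"fn": "step_arm", "kwargs": {
  "increments": [
    [[-0.005,-0.002,0],[0,0,-0.08],0],
    [[-0.02,-0.009,0],[0,0,-0.22],0],
    [[-0.045,-0.02,0],[0,0,-0.37],0],
    [[-0.075,-0.033,0],[0,0,-0.52],0],
    [[-0.105,-0.046,0],[0,0,-0.67],0],
    [[-0.135,-0.059,0.003],[0,0,-0.82],0],
    [[-0.165,-0.072,0.005],[0,0,-0.97],0],
    [[-0.19,-0.083,0.008],[0,0,-1.12],0],
    [[-0.21,-0.091,0.01],[0,0,-1.27],0],
    [[-0.2196,-0.0949,0.01],[0,0,-1.4128],0]
  ]
}}

```text
time_s: 10.25
tcp_pos: [0.5645, 0.2386, 0.1887]
eef_rot: [180.0, 0.1, 0.4]
contact_force: [0.1, -0.6, 0.1]
gripper_width: 0.0875
```

```bash
python3 look.py h side,190,300,130,230,7 top,180,340,100,210,5
```

```text
time_s 10.35
joints [ 4.11109e+01  1.62778e+01 -1.05620e+01 -2.00000e-03 -6.32150e+01
  4.91164e+01]
tcp_pos [0.5645 0.2381 0.1889]
eef_rot [1.799654e+02 4.260000e-02 2.264000e-01]
contact_force [-0.4922  0.1914  0.3898]
moment [-0.146   0.1688 -0.0259]
gripper_width 0.0874
```

View pics/side_h.png

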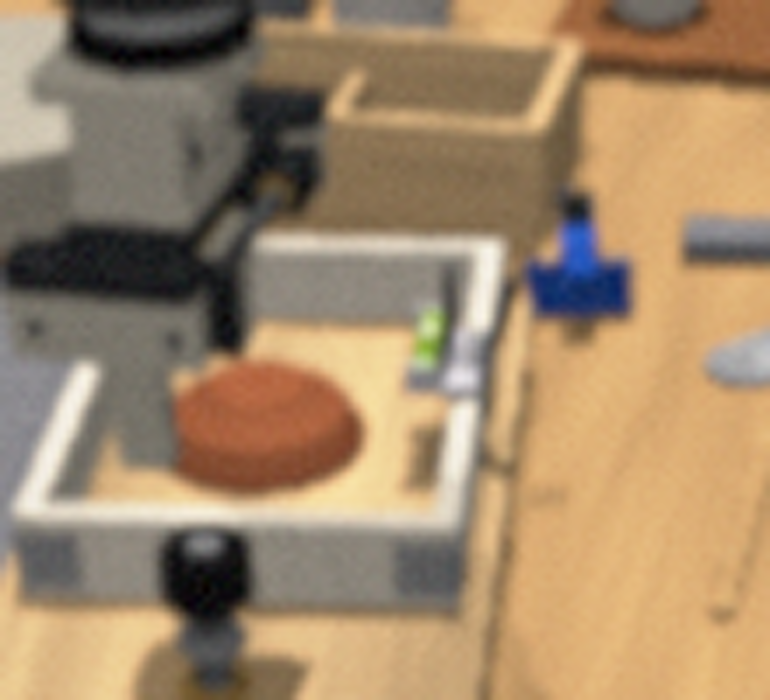

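View pics/top_h.png

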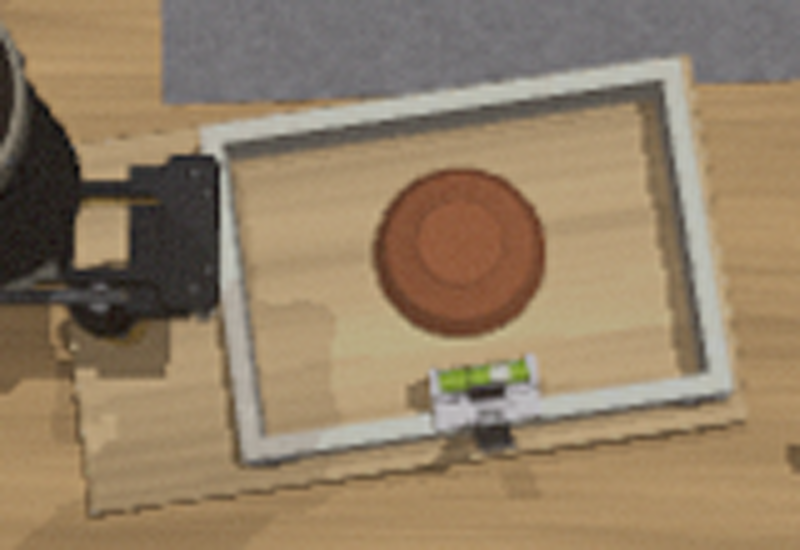

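The level sits at the middle of the near wall, at top crop (485,395). The bubble is at (500,372), off-centre away from the screw. I'll make a bubble reader and check whether the box moved.

```bash
cat > bub.py <<'E'
from h import *
def bubble(T,verbose=False):
    a=np.deg2rad(9.05);X=np.array([np.cos(a),np.sin(a),0]);Y=np.array([-np.sin(a),np.cos(a),0])
    W=np.array([.5018,.0046,.087+.012])
    ys=np.arange(-.040,.0401,.0005);xs=np.arange(.015,.0291,.001)
    g=T["color"].astype(np.float32);P=np.array([W+X*x+Y*y for x in xs for y in ys])
    uv=proj(T,P).astype(np.float32)
    im=cv2.remap(g,uv[:,0].reshape(len(xs),-1),uv[:,1].reshape(len(xs),-1),cv2.INTER_LINEAR)
    cv2.imwrite("pics/vial_%s.png"%np.random.randint(1e6) if verbose else "/tmp/v.png",cv2.resize(im[:,:,::-1].clip(0,255).astype(np.uint8),None,fx=4,fy=12))
    p=im[4:11].mean(0); return ys,p
def stats(T):
    ys,p=bubble(T)
    gr=p[:,1]-p[:,2]         # greenness: high on liquid, low on white
    hi=np.percentile(gr,90);m=gr>hi*.35
    y0,y1=ys[m].min(),ys[m].max()
    ins=(ys>y0+.004)&(ys<y1-.004);w=np.clip(hi*.95-gr,0,None)*ins
    b=(p[:,2]);bb=b-np.percentile(b[ins],30);wb=np.clip(bb,0,None)*ins
    return y0,y1,(y0+y1)/2,(wb*ys).sum()/wb.sum(),ys[ins][b[ins].argmax()]
if __name__=="__main__":
    import sys
    np.set_printoptions(precision=0,suppress=True,linewidth=220)
    for n in sys.argv[1:]:
        T=load(n);print(n,np.round(np.array(stats(T))*1e3,2))
        ys,p=bubble(T);print(np.c_[ys*1e3,p][::4].T)
E
python3 bub.py toph.npz
python3 - <<'E'
from h import *
A=load("top0.npz")["color"].astype(int);B=load("toph.npz")["color"].astype(int)
# far wall & right wall shift: phase correlate region
for (x0,x1,y0,y1) in((290,330,108,190),(240,330,108,140)):
    a=cv2.cvtColor(A.astype(np.uint8),6)[y0:y1,x0:x1].astype(np.float32);b=cv2.cvtColor(B.astype(np.uint8),6)[y0:y1,x0:x1].astype(np.float32)
    print(cv2.phaseCorrelate(a,b,cv2.createHanningWindow((x1-x0,y1-y0),cv2.CV_32F)))
E
```

```text
toph.npz [-40.  26.  -7. -19. -30.]
[[-40. -38. -36. -34. -32. -30. -28. -26. -24. -22. -20. -18. -16. -14. -12. -10.  -8.  -6.  -4.  -2.   0.   2.   4.   6.   8.  10.  12.  14.  16.  18.  20.  22.  24.  26.  28.  30.  32.  34.  36.  38.  40.]
 [183. 184. 184. 186. 183. 175. 151. 134. 129. 131. 136. 147. 166. 177. 182. 179. 173. 163. 143. 133. 132. 133. 128. 121. 114. 118. 131. 132. 132. 132. 131. 131. 133. 152. 168. 174. 147. 128. 133. 137. 141.]
 [159. 159. 161. 168. 176. 178. 162. 154. 154. 155. 158. 163. 173. 178. 181. 179. 175. 168. 157. 153. 156. 158. 152. 142. 133. 138. 155. 155. 155. 156. 155. 154. 154. 162. 169. 168. 132. 107. 111. 115. 119.]
 [121. 120. 125. 149. 169. 169. 120.  74.  52.  55.  68.  94. 136. 160. 173. 169. 160. 142.  92.  66.  60.  61.  60.  57.  54.  54.  57.  56.  57.  60.  57.  58.  71. 121. 158. 170. 116.  77.  83.  86.  89.]]
((-0.17480602947067325, -0.11422087086749144), 0.9009721099005805)
((-0.04680238015801308, 0.017097124207902326), 0.9653404170440303)
```

The box hasn't moved. The bubble is about 9.9 mm off towards -y, so roughly 2.5 rad clockwise is needed. There is enough wrist range from j6 = 49° downward, so I'll descend on the knob with the fingers partly closed.

Emit:
{"fn": "step_arm", "kwargs": {
  "increments": [
    [[0,0,0],[0,0,0],0.3],
    [[0,0,0.02],[0,0,0],0.3],
    [[0,0,0.045],[0,0,0],0.3],
    [[0,0,0.06],[0,0,0],0.3],
    [[0,0,0.06],[0,0,0],0.3],
    [[0,0,0.06],[0,0,0],0.3]
  ]
}}

```text
time_s: 10.95
tcp_pos: [0.5648, 0.2363, 0.1301]
eef_rot: [180.0, -0.0, -0.1]
contact_force: [0.6, 0.4, -0.3]
gripper_width: 0.061
```

```bash
python3 look.py i side,170,280,130,240,6 top,150,310,100,210,5
```

```text
time_s 11.05
joints [ 4.09964e+01  1.90613e+01 -1.48258e+01  2.39000e-02 -5.60013e+01
  4.89239e+01]
tcp_pos [0.5653 0.237  0.131 ]
eef_rot [-1.799417e+02 -9.720000e-02 -6.630000e-02]
contact_force [ 0.6016 -0.1565  1.3565]
moment [-0.1522  0.1633  0.0074]
gripper_width 0.0612
```

View pics/side_i.png

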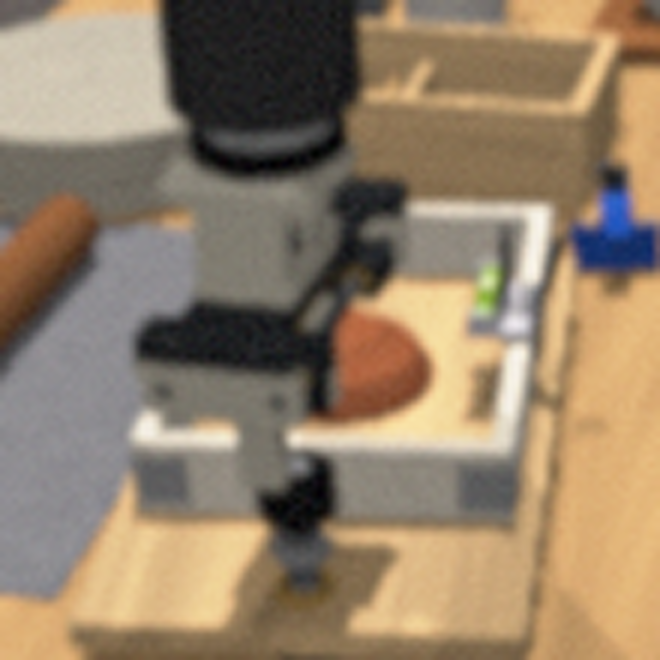

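View pics/top_i.png

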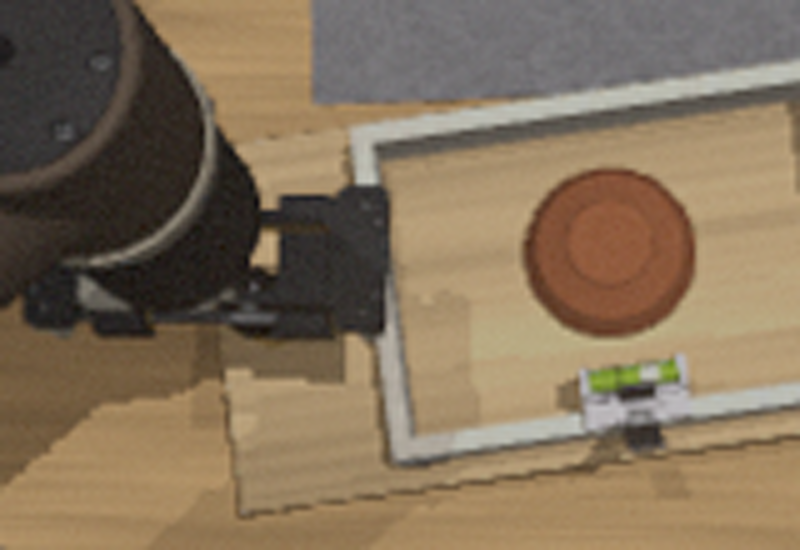

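In the side view the near finger tip, at about (262,490), looks left of the knob at (297,490). I'll check that by projection.

Run:
```python
from h import *
S=load("sidei.npz");Q=lambda c,o,f,P:np.round((proj(c,P)[0]+.5-o)*f-.5,1)
t=np.array([.5653,.237,.131])
for n,P in dict(tip_in=t+[0,.0305,0],tip_back=t+[0,.0525,0.0],tipL=t+[.0095,.04,0],tipR=t+[-.0095,.04,0],knobtop=[.5644,.2373,.118],knobc=[.5644,.2373,.103],knobL=[.5844,.2373,.103],knobR=[.5444,.2373,.103],kbot=[.5644,.2373,.088]).items():print(n,Q(S,np.array([170,130]),6,np.array(P,float)))
S0=load("sideh.npz");k=(S0["color"].max(2)<70).astype(np.uint8)[200:222,205:235]
c=max(cv2.findContours(k,cv2.RETR_EXTERNAL,cv2.CHAIN_APPROX_NONE)[0],key=cv2.contourArea);print(cv2.boundingRect(c))
x,y,w,h=cv2.boundingRect(c);uv=(205+x+(w-1)/2,200+y+(h-1)/2);print(uv,proj(S0,[.5644,.2373,.103]),"side onz",onz(S0,uv,.103))
print(tri(load("top0.npz"),(200.5,160.5),S0,uv))
```

```text
tip_in [275.4 474.2]
tip_back [260.7 497.8]
tipL [250.9 482.2]
tipR [287.4 486.4]
knobtop [298.1 464.9]
knobc [300.1 489.5]
knobL [263.3 485.2]
knobR [337.2 493.9]
kbot [302.1 513.9]
(8, 6, 13, 15)
(219.0, 213.0) [[219.60280378 211.17352123]] side onz [0.56293038 0.2475379  0.103     ]
(array([0.56560358, 0.23854687, 0.09675852]), np.float64(0.0015112162707574893))
```

The projection agrees with the picture to within about 1 px, so the offset is only perspective. Descend and grip.

Emit:
{"fn": "step_arm", "kwargs": {
  "increments": [
    [[0,0,0.015],[0,0,0],0.3],
    [[0,0,0.03],[0,0,0],0.3],
    [[0,0,0.042],[0,0,0],0.3],
    [[0,0,0.0455],[0,0,0],0.3],
    [[0,0,0.0455],[0,0,0],0.4],
    [[0,0,0.0455],[0,0,0],0.5],
    [[0,0,0.0455],[0,0,0],0.6],
    [[0,0,0.0455],[0,0,0],0.8],
    [[0,0,0.0455],[0,0,0],0.8],
    [[0,0,0.0455],[0,0,0],0.8]
  ],
  "force": 15
}}

```text
time_s: 12.05
tcp_pos: [0.5649, 0.2366, 0.0848]
eef_rot: [180.0, -0.0, 0.0]
contact_force: [-0.5, -4.5, 5.8]
gripper_width: 0.0402
```

```bash
python3 look.py j
```

```text
time_s 12.05
joints [ 4.09997e+01  2.17991e+01 -1.76629e+01  4.91000e-02 -5.05115e+01
  4.89777e+01]
tcp_pos [0.5649 0.2366 0.0848]
eef_rot [ 1.799888e+02 -4.490000e-02  8.600000e-03]
contact_force [-0.494  -4.4637  5.8387]
moment [-1.6264  0.1305  0.0164]
gripper_width 0.0402
```

Emit:
{"fn": "step_arm", "kwargs": {
  "increments": [
    [[0,0.0004,0],[0,0,0],0.9],
    [[0,0.0004,0],[0,0,0],1],
    [[0,0.0004,0.0005],[0,0,0],1],
    [[0,0.0004,0.0005],[0,0,0],1],
    [[0,0.0004,0.0005],[0,0,0],1]
  ],
  "force": 40
}}

```text
time_s: 12.55
tcp_pos: [0.5651, 0.2365, 0.0848]
eef_rot: [-180.0, -0.1, 0.0]
contact_force: [-0.3, -3.5, 8.6]
gripper_width: 0.0395
```

```bash
python3 look.py k top,180,340,100,210,5; python3 bub.py toph.npz topk.npz | grep -v top | sed -n 4p\;8p; tail -3 bub.py >/dev/null
```

```text
time_s 12.6
joints [ 4.09785e+01  2.17889e+01 -1.76834e+01  4.71000e-02 -5.04597e+01
  4.90061e+01]
tcp_pos [0.5651 0.2365 0.0848]
eef_rot [-1.799828e+02 -7.520000e-02  1.450000e-02]
contact_force [-1.069  -4.2657  9.2394]
moment [-1.3957  0.5898 -0.0262]
gripper_width 0.0398
 [121. 120. 125. 149. 169. 169. 120.  74.  52.  55.  68.  94. 136. 160. 173. 169. 160. 142.  92.  66.  60.  61.  60.  57.  54.  54.  57.  56.  57.  60.  57.  58.  71. 121. 158. 170. 116.  77.  83.  86.  89.]]
 [120. 118. 123. 146. 165. 166. 118.  74.  51.  53.  67.  92. 133. 158. 171. 167. 158. 142.  99.  71.  60.  61.  59.  55.  50.  51.  57.  59.  59.  56.  55.  57.  71. 120. 156. 167. 114.  75.  80.  84.  87.]]
```

Emit:
{"fn": "step_arm", "kwargs": {
  "increments": [
    [[0,0,0],[0,0,0.04],1],
    [[0,0,0],[0,0,0.12],1],
    [[0,0,0],[0,0,0.22],1],
    [[0,0,0.0002],[0,0,0.32],1],
    [[0,0,0.0002],[0,0,0.42],1],
    [[0,0,0.0002],[0,0,0.52],1],
    [[0,0,0.0002],[0,0,0.62],1],
    [[0,0,0.0002],[0,0,0.72],1],
    [[0,0,0.0002],[0,0,0.8],1],
    [[0,0,0.0002],[0,0,0.8],1]
  ]
}}

```text
time_s: 13.6
tcp_pos: [0.5652, 0.2364, 0.0848]
eef_rot: [-179.9, -0.1, -46.0]
contact_force: [-0.6, -5.0, 9.6]
gripper_width: 0.0395
```

```bash
cat >> bub.py <<'E'
def stats(T):
    ys,p=bubble(T);b=p[:,2];cr=np.where(np.diff(np.sign(b-110)))[0]
    return [ys[i]+(110-b[i])/(b[i+1]-b[i])*.0005 for i in cr]
E
cat > br.py <<'E'
import sys
from h import *
import bub
for n in sys.argv[1:]: print(n,np.round(np.array(bub.stats(load(n)))*1e3,1))
E
python3 look.py l top,180,340,100,210,5; python3 br.py toph.npz topk.npz topl.npz
```

```text
time_s 13.65
joints [ 40.9747  21.7877 -17.6904   0.0577 -50.4386   3.1248]
tcp_pos [0.5652 0.2365 0.0848]
eef_rot [-1.799192e+02 -4.900000e-02 -4.586380e+01]
contact_force [-1.0015 -3.9938 10.6709]
moment [-1.5032  0.5221 -0.0447]
gripper_width 0.04
toph.npz [-27.7 -17.2  -4.7  25.6  32.2]
topk.npz [-27.7 -17.1  -4.5  25.6  32.1]
topl.npz [-28.3 -15.6  -2.9  25.   32.2]
```

View pics/top_l.png

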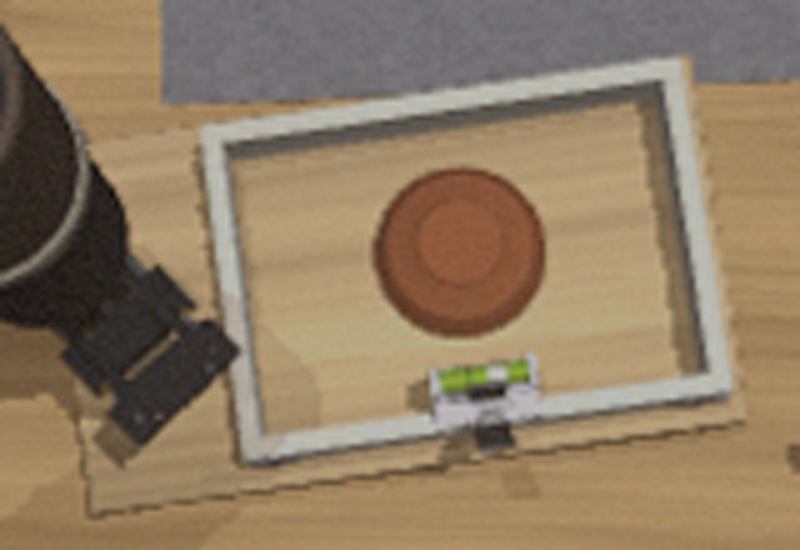

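```bash
cat > pc.py <<'E'
import sys
from h import *
A=load("top0.npz")["color"]
for n in sys.argv[1:]:
  B=load(n)["color"]
  for (x0,x1,y0,y1) in((290,330,108,190),(240,330,108,140),(250,290,130,170)):
    a=cv2.cvtColor(A,cv2.COLOR_RGB2GRAY)[y0:y1,x0:x1].astype(np.float32);b=cv2.cvtColor(B,cv2.COLOR_RGB2GRAY)[y0:y1,x0:x1].astype(np.float32)
    print(n,np.round(cv2.phaseCorrelate(a,b,cv2.createHanningWindow((x1-x0,y1-y0),cv2.CV_32F))[0],3))
E
python3 pc.py topk.npz topl.npz
```

```text
topk.npz [-0.077  0.058]
topk.npz [-0.071 -0.071]
topk.npz [-0.022  0.002]
topl.npz [-0.166 -0.125]
topl.npz [0.034 0.13 ]
topl.npz [0.043 0.08 ]
```

The box has stayed put to within 0.4 mm and the bubble is moving the right way. Continuing.

Emit:
{"fn": "step_arm", "kwargs": {
  "increments": [
    [[0.0002,0.0002,0],[0,0,0.06],1],
    [[0.0002,0.0002,0],[0,0,0.18],1],
    [[0.0002,0.0002,0],[0,0,0.32],1],
    [[0.0002,0.0002,0],[0,0,0.46],1],
    [[0.0002,0.0002,0],[0,0,0.6],1],
    [[0.0002,0.0002,0],[0,0,0.74],1],
    [[0.0002,0.0002,0],[0,0,0.88],1],
    [[0.0002,0.0002,0],[0,0,1.0],1],
    [[0.0002,0.0002,0],[0,0,1.1],1],
    [[0.0002,0.0002,0],[0,0,1.2],1]
  ]
}}

```text
time_s: 14.65
tcp_pos: [0.5654, 0.236, 0.0847]
eef_rot: [-179.9, 0.0, -114.8]
contact_force: [0.8, -4.1, 9.9]
gripper_width: 0.0398
```

Emit:
{"fn": "step_arm", "kwargs": {
  "increments": [
    [[0,0,0],[0,0,0],1],
    [[0,0,0],[0,0,0],1],
    [[0,0,0],[0,0,0],1],
    [[0,0,0],[0,0,0],1],
    [[0,0,0],[0,0,0],1],
    [[0,0,0],[0,0,0],1],
    [[0,0,0],[0,0,0],1],
    [[0,0,0],[0,0,0],1],
    [[0,0,0],[0,0,0],1],
    [[0,0,0],[0,0,0],1]
  ]
}}

```text
time_s: 15.65
tcp_pos: [0.5654, 0.236, 0.0848]
eef_rot: [-179.9, 0.0, -114.6]
contact_force: [-0.6, -4.7, 8.1]
gripper_width: 0.0396
```

Emit:
{"fn": "step_arm", "kwargs": {
  "increments": [
    [[0,0,0],[0,0,0],1],
    [[0,0,0],[0,0,0],1],
    [[0,0,0],[0,0,0],1],
    [[0,0,0],[0,0,0],1],
    [[0,0,0],[0,0,0],1],
    [[0,0,0],[0,0,0],1],
    [[0,0,0],[0,0,0],1],
    [[0,0,0],[0,0,0],1],
    [[0,0,0],[0,0,0],1],
    [[0,0,0],[0,0,0],1]
  ]
}}

```text
time_s: 16.65
tcp_pos: [0.5654, 0.236, 0.0847]
eef_rot: [-179.9, 0.0, -114.6]
contact_force: [-0.8, -5.1, 9.6]
gripper_width: 0.0394
```

```bash
python3 look.py m top,180,340,100,210,5; python3 br.py topl.npz topm.npz;python3 pc.py topm.npz
```

```text
time_s 16.7
joints [ 40.9416  21.7854 -17.7068   0.0886 -50.4224 -65.5682]
tcp_pos [0.5655 0.236  0.0848]
eef_rot [-1.799024e+02  4.950000e-02 -1.145702e+02]
contact_force [ 0.3438 -4.4968  9.2684]
moment [-1.9738 -0.1545 -0.0773]
gripper_width 0.0395
topl.npz [-28.3 -15.6  -2.9  25.   32.2]
topm.npz [-28.8  -9.5   3.5  24.7  32.2]
topm.npz [ 0.096 -0.269]
topm.npz [0.239 0.173]
topm.npz [-0.018  0.005]
```

View pics/top_m.png

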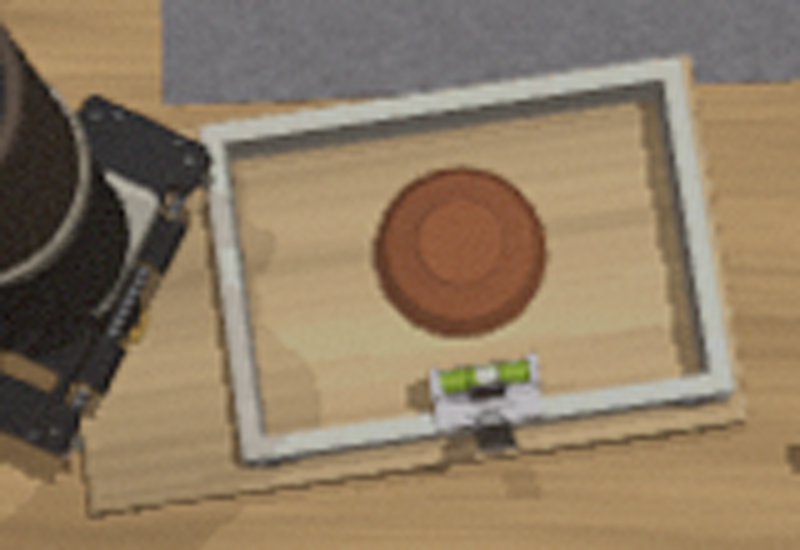

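The bubble is now about 1 mm short of centre. The box is in place: its apparent 0.5 mm shift is what the levelling itself would cause. Turning 0.22 rad more and letting it settle.

Emit:
{"fn": "step_arm", "kwargs": {
  "increments": [
    [[0,0,0.0001],[0,0,0.06],1],
    [[0,0,0.0001],[0,0,0.14],1],
    [[0,0,0.0001],[0,0,0.22],1],
    [[0,0,0.0001],[0,0,0.22],1],
    [[0,0,0.0001],[0,0,0.22],1],
    [[0,0,0.0001],[0,0,0.22],1],
    [[0,0,0.0001],[0,0,0.22],1],
    [[0,0,0.0001],[0,0,0.22],1],
    [[0,0,0.0001],[0,0,0.22],1],
    [[0,0,0.0001],[0,0,0.22],1]
  ]
}}

```text
time_s: 17.7
tcp_pos: [0.5654, 0.2359, 0.0847]
eef_rot: [-179.9, 0.1, -127.2]
contact_force: [0.2, -4.8, 10.6]
gripper_width: 0.0398
```

Emit:
{"fn": "step_arm", "kwargs": {
  "increments": [
    [[0,0,0],[0,0,0],1],
    [[0,0,0],[0,0,0],1],
    [[0,0,0],[0,0,0],1],
    [[0,0,0],[0,0,0],1],
    [[0,0,0],[0,0,0],1],
    [[0,0,0],[0,0,0],1],
    [[0,0,0],[0,0,0],1],
    [[0,0,0],[0,0,0],1],
    [[0,0,0],[0,0,0],1],
    [[0,0,0],[0,0,0],1]
  ]
}}

```text
time_s: 18.7
tcp_pos: [0.5654, 0.2359, 0.0847]
eef_rot: [-179.9, 0.1, -127.2]
contact_force: [-0.8, -5.1, 9.4]
gripper_width: 0.0398
```

```bash
python3 look.py n top,180,340,100,210,5 side,170,300,130,230,6; python3 br.py topn.npz;python3 pc.py topn.npz
python3 - <<'E'
from bub import *
T=load("topn.npz");ys,p=bubble(T);np.set_printoptions(precision=0,suppress=True,linewidth=250)
s=(ys>-.03)&(ys<.027);print(np.c_[ys*1e3,p][s][::2].T)
cv2.imwrite("pics/top_nz.png",cv2.resize(T["color"][165:195,260:295,::-1],None,fx=16,fy=16,interpolation=cv2.INTER_CUBIC))
E
```

```text
time_s 18.8
joints [ 40.9404  21.7875 -17.717    0.0993 -50.4264 -78.1747]
tcp_pos [0.5654 0.2359 0.0847]
eef_rot [-1.799108e+02  5.190000e-02 -1.271711e+02]
contact_force [-0.3264 -4.9126  8.9765]
moment [-2.2374 -0.1304 -0.0817]
gripper_width 0.0398
topn.npz [-28.8  -8.1   4.2  24.7  32.2]
topn.npz [-0.047 -0.26 ]
topn.npz [0.195 0.077]
topn.npz [ 0.197 -0.088]
[[-30. -29. -28. -27. -26. -25. -24. -23. -22. -21. -20. -19. -18. -17. -16. -15. -14. -13. -12. -11. -10.  -9.  -8.  -7.  -6.  -5.  -4.  -3.  -2.  -1.   0.   1.   2.   3.   4.   5.   6.   7.   8.   9.  10.  11.  12.  13.  14.  15.  16.  17.  18.
   19.  20.  21.  22.  23.  24.  25.  26.]
 [163. 145. 127. 119. 123. 127. 130. 130. 130. 130. 130. 130. 130. 130. 129. 128. 125. 121. 119. 120. 122. 127. 141. 156. 168. 173. 178. 180. 181. 182. 183. 179. 174. 167. 152. 136. 122. 117. 113. 110. 114. 121. 127. 128. 128. 129. 129. 130. 131.
  131. 131. 131. 133. 136. 140. 148. 159.]
 [165. 154. 142. 139. 144. 150. 154. 155. 155. 155. 155. 154. 153. 153. 153. 152. 147. 143. 139. 136. 134. 136. 148. 161. 172. 175. 178. 179. 180. 180. 181. 179. 176. 171. 161. 150. 141. 136. 132. 129. 135. 144. 151. 153. 153. 153. 154. 154. 155.
  155. 155. 155. 155. 156. 157. 161. 166.]
 [153. 118.  83.  61.  57.  54.  55.  55.  56.  56.  56.  56.  56.  57.  58.  58.  57.  56.  59.  68.  78.  92. 112. 132. 149. 158. 166. 171. 172. 172. 172. 165. 158. 145. 117.  88.  65.  58.  52.  48.  49.  52.  55.  55.  55.  54.  56.  58.  59.
   58.  56.  55.  64.  77.  93. 116. 139.]]
```

View pics/top_nz.png

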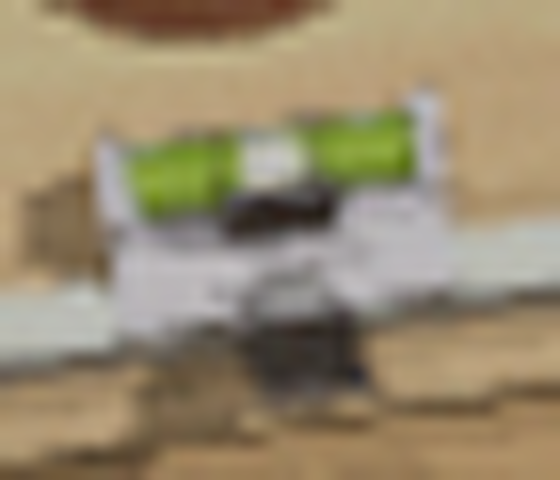

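View pics/side_n.png

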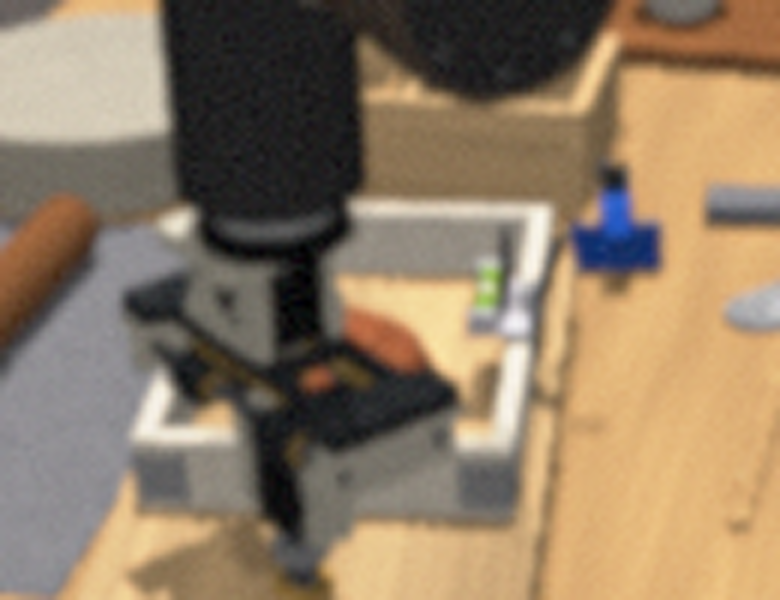

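Emit:
{"fn": "step_arm", "kwargs": {
  "increments": [
    [[0,0,0.0001],[0,0,0.05],1],
    [[0,0,0.0001],[0,0,0.1],1],
    [[0,0,0.0001],[0,0,0.1],1],
    [[0,0,0.0001],[0,0,0.1],1],
    [[0,0,0.0001],[0,0,0.1],1],
    [[0,0,0.0001],[0,0,0.1],1],
    [[0,0,0.0001],[0,0,0.1],1],
    [[0,0,0.0001],[0,0,0.1],1],
    [[0,0,0.0001],[0,0,0.1],1],
    [[0,0,0.0001],[0,0,0.1],1]
  ]
}}

```text
time_s: 19.8
tcp_pos: [0.5654, 0.2359, 0.0847]
eef_rot: [-179.9, 0.1, -132.9]
contact_force: [-0.1, -4.8, 11.3]
gripper_width: 0.0395
```

Emit:
{"fn": "step_arm", "kwargs": {
  "increments": [
    [[0,0,0],[0,0,0],1],
    [[0,0,0],[0,0,0],1],
    [[0,0,0],[0,0,0],1],
    [[0,0,0],[0,0,0],1],
    [[0,0,0],[0,0,0],1],
    [[0,0,0],[0,0,0],1],
    [[0,0,0],[0,0,0],1],
    [[0,0,0],[0,0,0],1],
    [[0,0,0],[0,0,0],1],
    [[0,0,0],[0,0,0],1]
  ]
}}

```text
time_s: 20.8
tcp_pos: [0.5654, 0.2358, 0.0847]
eef_rot: [-179.9, 0.1, -132.9]
contact_force: [-1.0, -4.4, 10.1]
gripper_width: 0.04
```

```bash
python3 look.py o top,180,340,100,210,5; python3 look.py p top,0,512,0,384,1|grep -E "time|contact"; python3 look.py q top,0,512,0,384,1|grep -E "time|contact"; python3 br.py topo.npz topp.npz topq.npz;python3 pc.py topq.npz
```

```text
time_s 20.85
joints [ 40.941   21.7861 -17.7187   0.1039 -50.4267 -83.9045]
tcp_pos [0.5654 0.2359 0.0847]
eef_rot [-1.799130e+02  5.960000e-02 -1.328973e+02]
contact_force [-0.2596 -4.3861  9.9012]
moment [-2.3037 -0.0393 -0.0999]
gripper_width 0.0399
time_s 20.9
contact_force [-1.262  -4.9455 10.2536]
time_s 20.95
contact_force [-1.478  -5.1829 10.925 ]
topo.npz [-28.9  -8.1   4.3  24.3  32. ]
topp.npz [-28.9  -8.1   4.3  24.3  32.1]
topq.npz [-28.9  -8.    4.3  24.2  32. ]
topq.npz [-0.072 -0.284]
topq.npz [0.165 0.119]
topq.npz [0.117 0.056]
```

View pics/top_q.png

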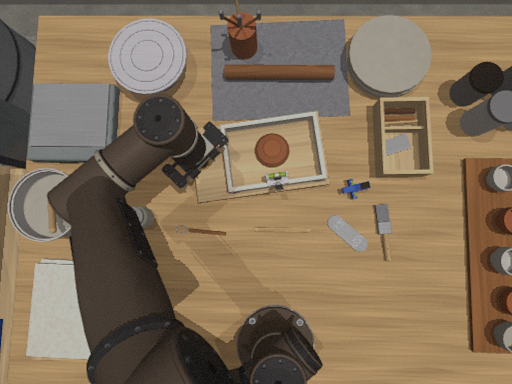

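The bubble is centred between the rings, the push holds steady at 10 N, and nothing else on the bench has moved. Handing in.

Run:
```python
from plant import r
print(r.close_job())
```

```text
the job is handed in; nothing more can be done
None
```

The job is done and handed in at 21 s. The spirit level is clipped on the box's near wall, and the arm is still gripping the knob and pushing it down with the bubble centred.

- **Level:** I took it off the tray wall and set it over the middle of the wall, pressed down with about 17 N until it stopped, then let go. The seat came to rest 87.1 mm above the bench, which fits a box leaning that way.
- **Knob:** I gripped it with 40 N, held a push of about 10 N, and turned it about 2.3 rad clockwise in all.
- **Bubble:** It moved from about 9.9 mm off centre to within 1 mm, against 2.5 mm allowed. My two ways of finding the centre disagreed slightly: the vial's ends put it 0.4 mm to one side, and the dark rings about 0.8 mm to the other.
- **Box and bench:** The pictures show the box moved less than about 1 mm, and I put part of that down to the levelling itself. The other things on the bench stayed where they were.
- **Side force:** A steady side force of about 5 N remained at the knob and I left it, because it did not shift the box noticeably.

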